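# Feel along a curved guide rail on a sprung inspection nest

## Task

Check the curved dark steel rail by touch: with the gripper shut, run the fingertips along its top edge from the end beside the green puck to the end beside the red puck, touching all seven orange bands in turn and pressing just enough that the sprung nest under the rail sinks a little at every band, but never down to its stop. Finish while still holding the fingertips on the last band, the one at the red puck's end, with the nest kept pressed down a little. Do not lift the rail or grasp anything, and leave the pucks, gauges and other things where they are.

Things in the scene. Friction and masses are not known exactly. Their poses are not given: they have to be found in the camera images.
- rail: loose curved dark steel rail, 0.35 to 0.57 kg, an inverted T: foot 30 mm wide, 6 mm thick; web 14 mm wide; 40 mm tall. 250 mm long in plan, an arc of 250 mm radius, ends bent towards its -x. Flat level top with seven orange bands 36 mm apart. Brass pins (12 mm tall) on the nest keep it from sliding. Origin under the foot, 15 mm to the -x side of the arc's middle; z up, y along the chord from band 1 to band 7.
- band1 (a point): point on the top face of the rail, on its centre line, at the middle of orange band 1 of 7 (numbered along the rail's +y; the trace may start at band 1 or at band 7, as the green puck shows); 40 mm above the rail's underside, about 97 mm above the table when nothing presses it. The point sinks with the rail
- band2 (a point): point on the top face of the rail, on its centre line, at the middle of orange band 2 of 7 (numbered along the rail's +y; the trace may start at band 1 or at band 7, as the green puck shows); 40 mm above the rail's underside, about 97 mm above the table when nothing presses it. The point sinks with the rail
- band3 (a point): point on the top face of the rail, on its centre line, at the middle of orange band 3 of 7 (numbered along the rail's +y; the trace may start at band 1 or at band 7, as the green puck shows); 40 mm above the rail's underside, about 97 mm above the table when nothing presses it. The point sinks with the rail
- band4 (a point): point on the top face of the rail, on its centre line, at the middle of orange band 4 of 7 (numbered along the rail's +y; the trace may start at band 1 or at band 7, as the green puck shows); 40 mm above the rail's underside, about 97 mm above the table when nothing presses it. The point sinks with the rail
- band5 (a point): point on the top face of the rail, on its centre line, at the middle of orange band 5 of 7 (numbered along the rail's +y; the trace may start at band 1 or at band 7, as the green puck shows); 40 mm above the rail's underside, about 97 mm above the table when nothing presses it. The point sinks with the rail
- band6 (a point): point on the top face of the rail, on its centre line, at the middle of orange band 6 of 7 (numbered along the rail's +y; the trace may start at band 1 or at band 7, as the green puck shows); 40 mm above the rail's underside, about 97 mm above the table when nothing presses it. The point sinks with the rail
- band7 (a point): point on the top face of the rail, on its centre line, at the middle of orange band 7 of 7 (numbered along the rail's +y; the trace may start at band 1 or at band 7, as the green puck shows); 40 mm above the rail's underside, about 97 mm above the table when nothing presses it. The point sinks with the rail
- nest (a joint): how far the sprung nest under the rail has sunk, in m: 0 unpressed (up), 0.014 on its stop. It begins to sink at about 1.5 to 3.5 N of downward push on the rail and needs about 0.3 N more for each mm; it rises again when let go. It only moves straight up and down
- nest_top (a point): middle of the top face of the nest, an aluminium plate 100 x 290 x 12 mm, on which the rail's foot rests; z up; it sinks with the nest; 57 mm above the table when unpressed
- station: fixed grey base of the inspection station, 200 x 380 x 20 mm, its longer side along its own y; carries the nest on four springs and, at its -x side, a dial indicator whose top is 67 mm above the table. Origin at the centre of its underside, on the table
- green_puck: loose green disc, 36 mm across, 12 mm high, lying on the base just beyond one end of the rail (either end): marks the end to start from. About 60 mm from the nearest band. Origin at the centre of its underside, 20 mm above the table. Not to be moved
- red_puck: loose red disc of the same size, on the base beyond the other end of the rail: marks the end to finish at. Origin at the centre of its underside. Not to be moved
- gauge_pin: loose brass gauge pin standing on the base on its +x side, 18 mm thick with a 24 mm head, under 75 mm tall. Origin at its foot. Not to be moved
- gauge_ring: loose steel ring, 36 mm across, 14 mm high, lying on the base on its +x side. Origin at the centre of its underside. Not to be moved
- spray_can: loose red spray can, 60 mm across, 170 mm tall, standing beyond the station. Origin under its foot. Not to be moved
- cleaner: loose white bottle with a blue cap, 66 mm across, 180 mm tall, standing beyond the station. Origin under its foot. Not to be moved
- screwdriver: loose screwdriver lying on the table on the robot's right. Not to be moved
- wrench: loose wrench lying on the table on the robot's left. Not to be moved
- parts_tray: loose blue divided tray of small turned parts, 120 x 160 x 40 mm, on the table at the right. Origin at the centre of its underside. Not to be moved

How it is judged:
By the outcome, as a careful person would: the job done as asked, in the order asked, and still so for the second after the job is handed in, while the arm keeps its last pose, push and grip.
It also fails if it takes over 40 s, if anything falls off the work surface, if the arm or the gripper's body presses on something with over 40 N, if the wrist force passes 120 N, or if a joint passes its speed limit or range.

## Robot

A 6-joint arm with a two-finger parallel gripper is mounted at the origin on the work surface. World frame = base frame: x ahead of the robot, y to its left, z up, the work surface at z = 0. Lengths are in mm, angles in rad, forces in N, time in s.
With the tool pointing down it reaches from about 350 to 875 mm from the base axis. Payload 4.2 kg.
Tool frame: the origin (TCP) lies on the centre line of the jaws, within the pads' length; the fingertips stand 22 mm ahead of it and the grasp point (between the pads) lies 3 mm ahead of it (arm.nose_length is the distance from the TCP to the fingertips, in mm); z points along the fingers, x is the direction in which the jaws open and shut, and the axes are right-handed (so a half turn about z gives the same grasp; the last joint's range is limited). The gripper opens to 85 mm and grips with 20 to 120 N. Pads are 22 mm wide; open, the fingers measure 114 mm over their backs; the gripper's body (76 mm by 85 mm) begins 54 mm behind the grasp point. The pads swing forward as they close: fully open they stand 13 mm farther back than shut.
Start: joints at [-1.016, 0.385, 0.008, 0, -1.194, -0.259], TCP at [182.207, -597.829, 253.312] pointing down, gripper open.
Joint ranges: [-3.14, 3.14], [-1.21, 2.06], [-1.07, 1.41], [-3.16, 2.05], [-2.99, -0.16], [-3.1, 3.1]. Speed limits (rad/s): [2.79, 2.79, 3.14, 3.14, 3.14, 3.14].

## Interface

Orientations are given as a unit quaternion [x, y, z, w].
In Python, from bench import telemetry, get_image, workorder, nets, arm gives the robot as it stands.
- The arm moves only by the tool apply_moves, never from a script. Its argument "steps" is a list of rows, each an object with "hand": the opening, from 0 (shut) to 1 (fully open); "xyz": the shift along the tool's x, y, z in cm, a list of three; "delta_rot": the turn, a rotation vector about the tool's x, y, z in rad, a list of three. In form: [{"hand": hand, "xyz": [x, y, z], "delta_rot": [wx, wy, wz]}, ...]. A call has 1 to 12 rows; each row is the pose to reach, as a shift and turn from the pose commanded when the call began, along the tool's axes at that moment; what a row does not reach only later rows make up. A row lasts 1/12 s, in which the tool goes at most 41.7 mm and 7.16 degrees, less where a joint would pass 70% of its speed; a pose out of reach is approached as far as the arm can. A call with a gripper value outside its range is refused whole. The fingers move at their own pace and stop on an object; the grip force is fixed at half the most. Time passes only in rows, so rows that repeat a pose let the fingers close. It gives the time, the measured TCP pose, the force and the opening at its end, in the units of the state.
- telemetry.read_state(): the state, without advancing time (a new reading comes with each control period).
- get_image(name): name is "scene" or "top"; returns a dict with "frame" (384x512x3 uint8, blue, green, red), "fx", "fy", "cx", "cy" (pixels), "distortion" ([k1, k2, p1, p2, k3] as OpenCV has them; the pictures are not rectified), "origin" and "orientation" of the camera in the world. Camera axes: x right, y down, z forward; pixel columns grow to the right and rows downward; lengths in mm; the calibration is good to about 2 mm. A picture is of the moment at which its call begins. There is no depth.
- workorder.job_done(): hands the job in, once; it reports no verdict.
Trained networks look in a picture, given as the dict that the camera call returned (one of the last four; its "shot" number tells which), for a name from the list of things; names that differ only in an ending like _2 or _b are one class to them, and where a whole thing is asked for, a point or a joint stands for the part that bears it (a point fixed in the world has none). Each returns a list of dicts, best first, with "confidence" (0 to 1); they miss things now and then, are a little off and sometimes report something else, mostly with a low value. They report only what shows in the picture. A call takes as long as a camera call.
- nets.recognise(picture, label): "xyz" ([x, y, z] in mm, in world coordinates, good to about 4 mm: the middle of the surface that is visible of it).
- nets.outline_of(picture, label): "pixels" (384x512 bool, what is visible of it).
- nets.pinpoint(picture, label): "xyz" ([x, y, z] in mm, in world coordinates, good to about 4 mm: a listed point, or the origin of a listed thing).
The state is a dict: "clock": time; "joints": joint angles; "joint_vel": joint speeds; "joint_efforts": joint torques, N m; "position": TCP position; "ee_rot": TCP orientation; "contact_force": force on the tool from outside, world axes, zero at the start; "wrist_torque": the same for the moment, N m; "gripper_width": finger opening in mm.
Only numpy, scipy, OpenCV 4.12 (cv2) and the standard library are available. Lean on these libraries where they do the work, as an engineer would, in place of code of your own. Each camera call takes 0.05 s, during which the arm holds its last target.

## Working session

There is one attempt and no reset: what is moved stays moved. The work goes in short steps, Python scripts to look and compute and a tool call to move; the robot and the scene stay as the last step left them, time stands still between calls to the robot, and variables do not carry over. Pictures are saved under pics/ and viewed, and the job is handed in when it is done.

Besides the shell and the picture viewer there is one more tool, called after ">>>" in YAML: its name, and indented under it one key for each argument. apply_moves: Moves the arm, as the interface text tells. Its arguments: {"type":"object","properties":{"steps":{"type":"array"}},"required":["steps"]}

```bash
mkdir -p pics; ls; cat > a.py <<'E'
from bench import telemetry,get_image,nets,arm
import cv2,numpy as np
s=telemetry.read_state();print(s)
print(arm.nose_length)
for n in("scene","top"):
    p=get_image(n);cv2.imwrite(f"pics/{n}0.png",p["frame"])
    print(n,p["origin"],p["orientation"],p["fx"],p["fy"],p["cx"],p["cy"],p["distortion"],p["shot"])
    for l in [f"band{i}" for i in range(1,8)]+["nest_top","station","green_puck","red_puck","gauge_pin","rail"]:
        r=nets.pinpoint(p,l)
        print(n,l,[(np.round(q["xyz"],1).tolist(),round(q["confidence"],2)) for q in r[:2]])
print(telemetry.read_state()["clock"])
E
python3 a.py
```

```text
pics
{'clock': 0.0, 'joints': array([-1.01639895e+00,  3.85549633e-01,  6.60487785e-03, -5.11115358e-04,
       -1.19396063e+00, -2.58646368e-01]), 'joint_vel': array([-0.0013268 ,  0.00117987, -0.00115208,  0.00135074,  0.00033581,
       -0.00257969]), 'joint_efforts': array([ 7.41042750e-04, -3.92294312e+01,  1.88399112e+01,  4.18602079e+00,
       -4.61199641e-03,  8.44045644e-06]), 'position': array([ 182.05567511, -597.33547997,  252.21569539]), 'ee_rot': array([ 5.95281966e-01,  8.03516156e-01,  6.10727855e-04, -8.91888385e-04]), 'contact_force': array([ 0.5397675 , -0.70592417,  0.160363  ]), 'wrist_torque': array([-0.01810004,  0.02061454, -0.05355236]), 'gripper_width': 85.10477318346183}
22.0
scene [1457.65826283 -319.12113726  988.16895317] [ 0.75080255  0.53339711 -0.23301604 -0.3122284 ] 395.3847508636461 395.3847508636461 257.5244772990172 192.49724529406237 [0.03017569 0.         0.         0.         0.        ] 1
scene band1 [([547.8, 157.0, 97.1], 0.89), ([559.2, 186.2, 96.2], 0.69)]
scene band2 [([547.8, 157.0, 97.1], 0.89), ([559.2, 186.2, 96.2], 0.69)]
scene ban
[... 994 characters left out ...]
nd2 [([534.6, 122.2, 99.4], 0.9), ([494.9, 62.5, 97.9], 0.89)]
top band3 [([534.6, 122.2, 99.4], 0.9), ([494.9, 62.5, 97.9], 0.89)]
top band4 [([534.6, 122.2, 99.4], 0.9), ([494.9, 62.5, 97.9], 0.89)]
top band5 [([534.6, 122.2, 99.4], 0.9), ([494.9, 62.5, 97.9], 0.89)]
top band6 [([534.6, 122.2, 99.4], 0.9), ([494.9, 62.5, 97.9], 0.89)]
top band7 [([534.6, 122.2, 99.4], 0.9), ([494.9, 62.5, 97.9], 0.89)]
top nest_top [([521.9, 127.1, 56.7], 0.6)]
top station [([523.1, 129.3, 59.2], 0.71), ([519.1, 128.1, 1.6], 0.58)]
top green_puck [([602.6, 276.6, 14.5], 0.54)]
top red_puck [([429.5, -16.0, 21.5], 0.42)]
top gauge_pin [([563.1, 22.8, 15.2], 0.47)]
top rail [([522.6, 129.6, 56.9], 0.95)]
1.4
```

```bash
cat > b.py <<'E'
import cv2
a=cv2.imread("pics/scene0.png");b=cv2.imread("pics/top0.png")
cv2.imwrite("pics/s1.png",cv2.resize(a[130:330,100:400],None,fx=2.6,fy=2.6,interpolation=cv2.INTER_CUBIC))
cv2.imwrite("pics/t1.png",cv2.resize(b[50:250,130:400],None,fx=2.9,fy=2.9,interpolation=cv2.INTER_CUBIC))
E
python3 b.py
cat > c.py <<'E'
from bench import get_image,nets,telemetry
import numpy as np
for n in("scene","top"):
    p=get_image(n);r=nets.pinpoint(p,"band1")
    print(n);[print(np.round(q["xyz"],1),round(q["confidence"],2)) for q in r]
E
python3 c.py
```

```text
scene
[519.8  92.7  97.7] 0.98
[500.9  60.6  98.1] 0.91
[550.  153.2  97. ] 0.91
[538.7 120.6  96.1] 0.71
[559.8 226.2 100.2] 0.62
[ 5.300e+02  1.327e+02 -3.000e-01] 0.28
top
[476.7  33.5  93.5] 0.95
[562.6 229.9  92.9] 0.94
[548.5 148.3  96.2] 0.92
[519.6  95.1  92. ] 0.9
[558.6 191.2  94.5] 0.71
[537.7 123.3  96.7] 0.61
[496.3  62.   96.4] 0.59
```

View pics/scene0.png

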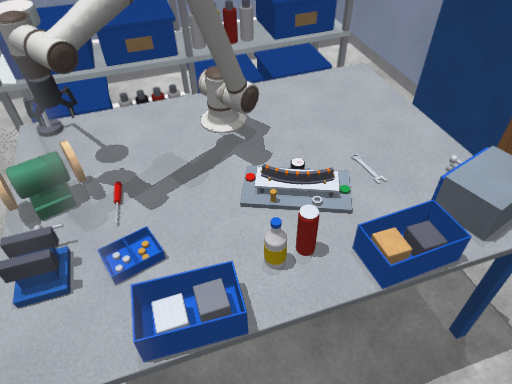

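View pics/top0.png

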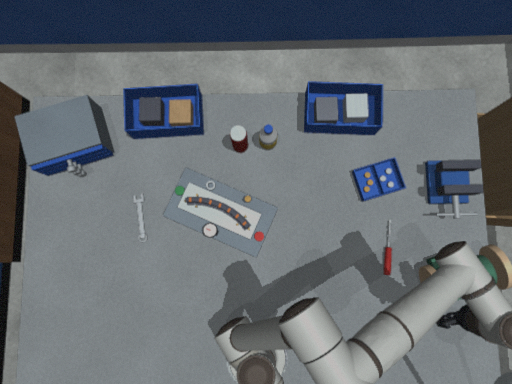

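```bash
cat > d.py <<'E'
from bench import get_image,nets,telemetry
import cv2,numpy as np
from scipy.spatial.transform import Rotation as R
from scipy.optimize import least_squares
a=(np.arange(7)-3)*36/250
L=np.c_[-235+250*np.cos(a),250*np.sin(a)]
def bands(v):
    c,s=np.cos(v[2]),np.sin(v[2]);return np.c_[L@np.array([[c,s],[-s,c]])+v[:2],np.full(7,v[3] if len(v)>3 else 97)]
P={};px={}
for n in("scene","top"):
    p=get_image(n);P[n]=p
    f=p["frame"];h=cv2.cvtColor(f,cv2.COLOR_BGR2HSV)
    K=np.array([[p["fx"],0,p["cx"]],[0,p["fy"],p["cy"]],[0,0,1]])
    Rw=R.from_quat(p["orientation"]).as_matrix().T
    p["pr"]=lambda X,K=K,Rw=Rw,p=p:cv2.projectPoints(np.asarray(X,float),cv2.Rodrigues(Rw)[0],-Rw@p["origin"],K,np.array(p["distortion"]))[0][:,0]
v=np.array([523,128,np.arctan2(-.4,.92)])
for it in range(4):
    obs={}
    for n,p in P.items():
        h=cv2.cvtColor(p["frame"],cv2.COLOR_BGR2HSV).astype(float)
        f=p["frame"].astype(float)
        w=np.clip(f[...,2]-f[...,0]-25,0,None)*(h[...,0]<22)
        q=p["pr"](bands(v));o=[]
        yy,xx=np.mgrid[:384,:512]
        for u in q:
            m=w*(np.hypot(xx-u[0],yy-u[1])<4.0)
            o.append([ (m*xx).sum()/m.sum(),(m*yy).sum()/m.sum()] if m.sum()>40 else [np.nan]*2)
        obs[n]=np.array(o)
    def res(v,ns=("scene","top")):
        r=np.concatenate([(P[n]["pr"](bands(v))-obs[n]).ravel() for n in ns]);return np.nan_to_num(r)
    s=least_squares(res,np.r_[v[:3]],loss="soft_l1");v=s.x
print("both",v,np.round(s.fun,1))
for n in P:
    t=least_squares(lambda x:res(x,(n,)),v,loss="soft_l1");print(n,t.x,np.abs(t.fun).max())
t=least_squares(res,np.r_[v,97],loss="soft_l1");print("z free",t.x)
print(np.round(bands(v),1)); np.save("v.npy",v)
for n,p in P.items():
    S=6
    q=p["pr"](bands(v));c=q.mean(0).astype(int);x0,y0=c[0]-60,c[1]-45
    im=cv2.resize(p["frame"][y0:y0+90,x0:x0+120],None,fx=S,fy=S,interpolation=cv2.INTER_CUBIC)
    for u in q: cv2.circle(im,tuple(int(k) for k in ((u-[x0,y0]+.5)*S)),3,(0,255,0),1)
    for u in obs[n]:
        if u[0]==u[0]: cv2.drawMarker(im,tuple(int(k) for k in ((u-[x0,y0]+.5)*S)),(255,255,0),0,8)
    cv2.imwrite(f"pics/{n}_fit.png",im)
print(telemetry.read_state()["clock"])
E
python3 d.py
```

```text
both [ 5.22928154e+02  1.26752627e+02 -4.30850193e-01] [ 0.1 -0.   0.1  0.1  0.  -0.2 -0.  -0.1 -0.1 -0.3 -0.2  0.  -0.3 -0.2
 -0.  -0.1  0.   0.  -0.1 -0.   0.  -0.1 -0.1 -0.1 -0.1 -0.1 -0.1 -0.2]
scene [ 5.23463885e+02  1.26774593e+02 -4.34308444e-01] 0.1989037185220468
top [ 5.22619282e+02  1.26606021e+02 -4.29035386e-01] 0.0781043851029608
z free [ 5.22788901e+02  1.26859502e+02 -4.30792684e-01  9.64535421e+01]
[[472.   35.   97. ]
 [497.5  60.3  97. ]
 [519.2  89.   97. ]
 [536.6 120.5  97. ]
 [549.2 154.2  97. ]
 [556.9 189.3  97. ]
 [559.4 225.2  97. ]]
1.7
```

View pics/scene_fit.png

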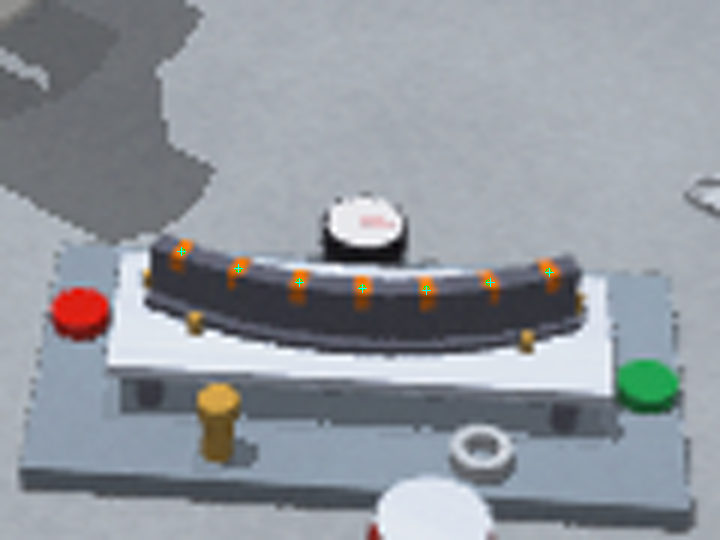

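View pics/top_fit.png

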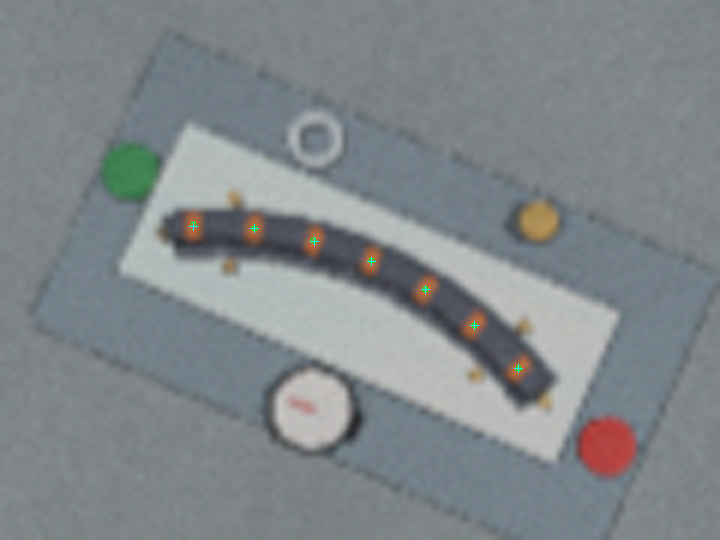

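```bash
cat > g.py <<'E'
# usage: g.py x y z (TCP targets) -> shift in cm, from measured pose, tool axes
import sys,numpy as np
from bench import telemetry,arm
from scipy.spatial.transform import Rotation as R
s=telemetry.read_state();r=R.from_quat(s["ee_rot"])
print("t",round(s["clock"],2),"pos",s["position"].round(1),"F",s["contact_force"].round(1),"w",round(s["gripper_width"],1),"nose",arm.nose_length)
print("axes",r.as_matrix().round(3).tolist())
a=np.array(sys.argv[1:],float).reshape(-1,3)
for t in a: print(t,(r.inv().apply(t-s["position"])/10).round(2))
E
python3 g.py 559.4 225.2 250
python3 -c "
from bench import get_image,nets
for n in('scene','top'):
    p=get_image(n)
    for l in('spray_can','cleaner'):
        print(n,l,[q['xyz'] for q in nets.pinpoint(p,l)[:1]])"
```

```text
t 1.7 pos [ 182.2 -597.8  253.3] F [0.2 0.3 0.1] w 85.7 nose 22.0
axes [[-0.291, 0.957, -0.0], [0.957, 0.291, 0.0], [0.0, -0.0, -1.0]]
[559.4 225.2 250. ] [67.73 60.07  0.33]
scene spray_can [[774.5, 53.8, -0.7]]
scene cleaner [[785.4, -54.5, -2.2]]
top spray_can [[778.2, 53.5, 1.8]]
top cleaner [[794.0, -49.3, 0.7]]
```

>>> apply_moves:
  steps:
    - {"hand": 0, "xyz": [67.7, 60.1, 0.3], "delta_rot": [0, 0, 0]}
    - {"hand": 0, "xyz": [67.7, 60.1, 0.3], "delta_rot": [0, 0, 0]}
    - {"hand": 0, "xyz": [67.7, 60.1, 0.3], "delta_rot": [0, 0, 0]}
    - {"hand": 0, "xyz": [67.7, 60.1, 0.3], "delta_rot": [0, 0, 0]}
    - {"hand": 0, "xyz": [67.7, 60.1, 0.3], "delta_rot": [0, 0, 0]}
    - {"hand": 0, "xyz": [67.7, 60.1, 0.3], "delta_rot": [0, 0, 0]}
    - {"hand": 0, "xyz": [67.7, 60.1, 0.3], "delta_rot": [0, 0, 0]}
    - {"hand": 0, "xyz": [67.7, 60.1, 0.3], "delta_rot": [0, 0, 0]}
    - {"hand": 0, "xyz": [67.7, 60.1, 0.3], "delta_rot": [0, 0, 0]}
    - {"hand": 0, "xyz": [67.7, 60.1, 0.3], "delta_rot": [0, 0, 0]}
    - {"hand": 0, "xyz": [67.7, 60.1, 0.3], "delta_rot": [0, 0, 0]}
    - {"hand": 0, "xyz": [67.7, 60.1, 0.3], "delta_rot": [0, 0, 0]}

```text
clock: 3.0
position: [391.1, -141.4, 252.2]
ee_rot: [0.595, 0.804, 0.0, 0.001]
contact_force: [0.5, 0.2, 0.5]
gripper_width: -0.1
```

```bash
python3 g.py 559.4 225.2 250
```

```text
t 3.0 pos [ 391.1 -141.4  252.2] F [0.5 0.2 0.5] w -0.1 nose 22.0
axes [[-0.292, 0.956, 0.002], [0.956, 0.292, -0.0], [-0.001, 0.001, -1.0]]
[559.4 225.2 250. ] [30.16 26.8   0.25]
```

>>> apply_moves:
  steps:
    - {"hand": 0, "xyz": [29.9, 26.5, 0.2], "delta_rot": [0, 0, 0]}
    - {"hand": 0, "xyz": [29.9, 26.5, 0.2], "delta_rot": [0, 0, 0]}
    - {"hand": 0, "xyz": [29.9, 26.5, 0.2], "delta_rot": [0, 0, 0]}
    - {"hand": 0, "xyz": [29.9, 26.5, 0.2], "delta_rot": [0, 0, 0]}
    - {"hand": 0, "xyz": [29.9, 26.5, 0.2], "delta_rot": [0, 0, 0]}
    - {"hand": 0, "xyz": [29.9, 26.5, 0.2], "delta_rot": [0, 0, 0]}
    - {"hand": 0, "xyz": [29.9, 26.5, 0.2], "delta_rot": [0, 0, 0]}
    - {"hand": 0, "xyz": [29.9, 26.5, 0.2], "delta_rot": [0, 0, 0]}
    - {"hand": 0, "xyz": [29.9, 26.5, 0.2], "delta_rot": [0, 0, 0]}
    - {"hand": 0, "xyz": [29.9, 26.5, 0.2], "delta_rot": [0, 0, 0]}
    - {"hand": 0, "xyz": [29.9, 26.5, 0.2], "delta_rot": [0, 0, 0]}
    - {"hand": 0, "xyz": [29.9, 26.5, 0.2], "delta_rot": [0, 0, 0]}

```text
clock: 4.0
position: [557.1, 221.0, 248.7]
ee_rot: [0.595, 0.804, -0.001, -0.0]
contact_force: [0.4, -0.3, -0.2]
gripper_width: 0.2
```

```bash
python3 g.py 559.4 225.2 140
```

```text
t 4.0 pos [557.1 221.  248.7] F [ 0.4 -0.3 -0.2] w 0.2 nose 22.0
axes [[-0.293, 0.956, -0.001], [0.956, 0.293, -0.001], [-0.0, -0.001, -1.0]]
[559.4 225.2 140. ] [ 0.34  0.36 10.87]
```

>>> apply_moves:
  steps:
    - {"hand": 0, "xyz": [0.3, 0.4, 3], "delta_rot": [0, 0, 0]}
    - {"hand": 0, "xyz": [0.3, 0.4, 6], "delta_rot": [0, 0, 0]}
    - {"hand": 0, "xyz": [0.3, 0.4, 9], "delta_rot": [0, 0, 0]}
    - {"hand": 0, "xyz": [0.3, 0.4, 11], "delta_rot": [0, 0, 0]}
    - {"hand": 0, "xyz": [0.3, 0.4, 11.8], "delta_rot": [0, 0, 0]}
    - {"hand": 0, "xyz": [0.3, 0.4, 11.8], "delta_rot": [0, 0, 0]}
    - {"hand": 0, "xyz": [0.3, 0.4, 11.8], "delta_rot": [0, 0, 0]}
    - {"hand": 0, "xyz": [0.3, 0.4, 11.8], "delta_rot": [0, 0, 0]}

```text
clock: 4.67
position: [561.1, 224.1, 133.8]
ee_rot: [0.595, 0.804, 0.002, 0.001]
contact_force: [-0.1, 0.2, 0.6]
gripper_width: 0.5
```

```bash
cat > h.py <<'E'
from bench import get_image
import cv2,sys
p=get_image("scene");cv2.imwrite(f"pics/{sys.argv[1]}.png",cv2.resize(p["frame"][130:220,225:365],None,fx=5,fy=5,interpolation=cv2.INTER_CUBIC))
E
python3 h.py above; python3 g.py 559.4 225.2 114
```

```text
t 4.72 pos [561.  224.3 133.8] F [-0.3  0.6  0.5] w 0.1 nose 22.0
axes [[-0.291, 0.957, 0.003], [0.957, 0.291, 0.002], [0.001, 0.004, -1.0]]
[559.4 225.2 114. ] [ 0.14 -0.13  1.98]
```

View pics/above.png

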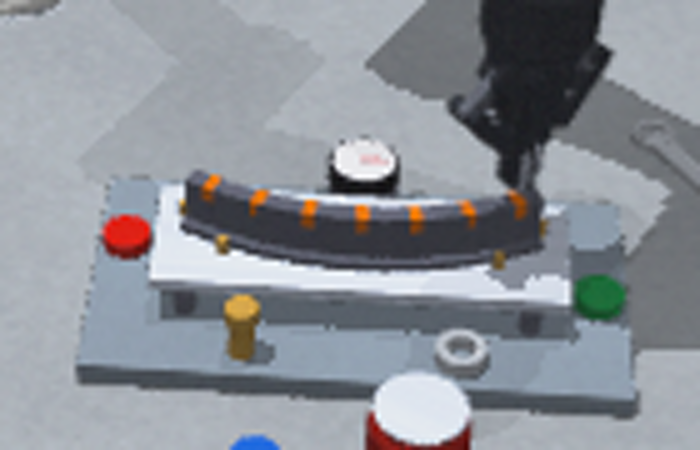

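>>> apply_moves:
  steps:
    - {"hand": 0, "xyz": [0.1, -0.1, 0.7], "delta_rot": [0, 0, 0]}
    - {"hand": 0, "xyz": [0.1, -0.1, 1.2], "delta_rot": [0, 0, 0]}
    - {"hand": 0, "xyz": [0.1, -0.1, 1.5], "delta_rot": [0, 0, 0]}
    - {"hand": 0, "xyz": [0.1, -0.1, 1.7], "delta_rot": [0, 0, 0]}
    - {"hand": 0, "xyz": [0.1, -0.1, 1.7], "delta_rot": [0, 0, 0]}
    - {"hand": 0, "xyz": [0.1, -0.1, 1.7], "delta_rot": [0, 0, 0]}

```text
clock: 5.22
position: [558.8, 224.8, 115.0]
ee_rot: [0.595, 0.804, 0.0, 0.0]
contact_force: [-1.7, 0.3, 4.8]
gripper_width: -0.2
```

```bash
python3 g.py 559.4 225.2 114
```

```text
t 5.22 pos [558.8 224.8 115. ] F [-1.7  0.3  4.8] w -0.2 nose 22.0
axes [[-0.292, 0.956, 0.0], [0.956, 0.292, 0.0], [0.0, 0.0, -1.0]]
[559.4 225.2 114. ] [0.02 0.07 0.1 ]
```

```bash
cat > k.py <<'E'
# k.py i z : path from current measured position to band i (12mm steps), tool shifts in cm
import sys,numpy as np
from bench import telemetry
i=int(sys.argv[1]);z=float(sys.argv[2]);v=np.array([522.8,126.7,-.43])
s=telemetry.read_state()
q=[0.595282,0.803516];X=np.array([2*q[0]**2-1,2*q[0]*q[1]]);Y=np.array([X[1],-X[0]])
print(round(s["clock"],2),s["position"].round(1),s["contact_force"].round(1))
for t in (i+1,i+2/3,i+1/3,i):
    a=(t-4)*36/250;l=np.array([-235+250*np.cos(a),250*np.sin(a)]);c,sn=np.cos(v[2]),np.sin(v[2])
    w=np.array([c*l[0]-sn*l[1],sn*l[0]+c*l[1]])+v[:2];d=(w-s["position"][:2])/10
    print(round(t,2),w.round(1),[round(d@X,2),round(d@Y,2),round((s["position"][2]-z)/10,2)])
E
python3 k.py 6 113.5
```

```text
5.22 [558.8 224.8 115. ] [-1.7  0.3  4.8]
7 [559.2 225.2] [np.float64(0.02), np.float64(0.05), np.float64(0.15)]
6.67 [558.9 213.2] [np.float64(-1.12), np.float64(-0.33), np.float64(0.15)]
6.33 [558.1 201.2] [np.float64(-2.24), np.float64(-0.76), np.float64(0.15)]
6 [556.7 189.3] [np.float64(-3.34), np.float64(-1.24), np.float64(0.15)]
```

>>> apply_moves:
  steps:
    - {"hand": 0, "xyz": [0, 0.05, 0.1], "delta_rot": [0, 0, 0]}
    - {"hand": 0, "xyz": [0, 0.05, 0.1], "delta_rot": [0, 0, 0]}
    - {"hand": 0, "xyz": [-0.55, -0.15, 0.1], "delta_rot": [0, 0, 0]}
    - {"hand": 0, "xyz": [-1.1, -0.35, 0.1], "delta_rot": [0, 0, 0]}
    - {"hand": 0, "xyz": [-1.7, -0.55, 0.1], "delta_rot": [0, 0, 0]}
    - {"hand": 0, "xyz": [-2.25, -0.75, 0.1], "delta_rot": [0, 0, 0]}
    - {"hand": 0, "xyz": [-2.8, -1.0, 0.1], "delta_rot": [0, 0, 0]}
    - {"hand": 0, "xyz": [-3.35, -1.25, 0.1], "delta_rot": [0, 0, 0]}
    - {"hand": 0, "xyz": [-3.35, -1.25, 0.1], "delta_rot": [0, 0, 0]}
    - {"hand": 0, "xyz": [-3.35, -1.25, 0.1], "delta_rot": [0, 0, 0]}

```text
clock: 6.05
position: [557.2, 187.7, 114.2]
ee_rot: [0.595, 0.803, 0.0, 0.001]
contact_force: [1.3, -0.8, 5.6]
gripper_width: -0.1
```

```bash
python3 h.py b6; python3 k.py 5 113.5
```

```text
6.1 [557.2 187.7 114.1] [ 0.8 -0.2  6.2]
6 [556.7 189.3] [np.float64(0.16), np.float64(-0.0), np.float64(0.06)]
5.67 [554.7 177.4] [np.float64(-0.91), np.float64(-0.54), np.float64(0.06)]
5.33 [552.1 165.7] [np.float64(-1.96), np.float64(-1.12), np.float64(0.06)]
5 [549.  154.1] [np.float64(-2.98), np.float64(-1.76), np.float64(0.06)]
```

View pics/b6.png

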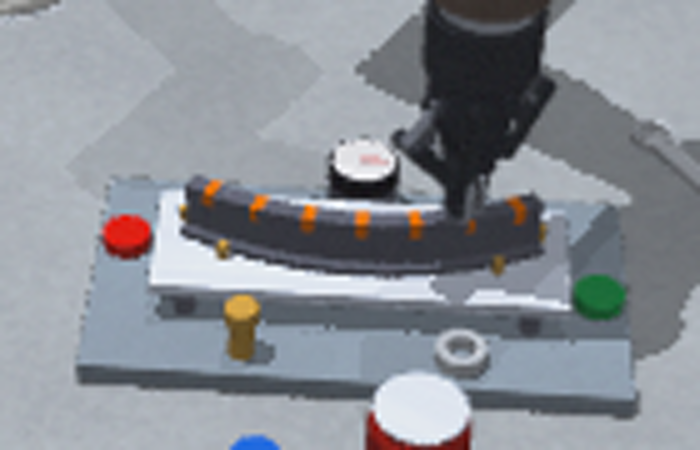

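>>> apply_moves:
  steps:
    - {"hand": 0, "xyz": [-0.4, -0.25, 0], "delta_rot": [0, 0, 0]}
    - {"hand": 0, "xyz": [-0.95, -0.55, 0], "delta_rot": [0, 0, 0]}
    - {"hand": 0, "xyz": [-1.45, -0.85, 0], "delta_rot": [0, 0, 0]}
    - {"hand": 0, "xyz": [-2.0, -1.15, 0], "delta_rot": [0, 0, 0]}
    - {"hand": 0, "xyz": [-2.5, -1.45, 0], "delta_rot": [0, 0, 0]}
    - {"hand": 0, "xyz": [-3.0, -1.75, 0], "delta_rot": [0, 0, 0]}
    - {"hand": 0, "xyz": [-3.0, -1.75, 0], "delta_rot": [0, 0, 0]}
    - {"hand": 0, "xyz": [-3.0, -1.75, 0], "delta_rot": [0, 0, 0]}

```text
clock: 6.77
position: [548.8, 154.3, 114.0]
ee_rot: [0.595, 0.804, -0.0, 0.0]
contact_force: [1.3, 0.2, 4.7]
gripper_width: 0.1
```

```bash
python3 k.py 4 113.5
```

```text
6.77 [548.8 154.3 114. ] [1.3 0.2 4.7]
5 [549.  154.1] [np.float64(-0.02), np.float64(0.02), np.float64(0.05)]
4.67 [545.4 142.7] [np.float64(-1.0), np.float64(-0.66), np.float64(0.05)]
4.33 [541.2 131.5] [np.float64(-1.96), np.float64(-1.39), np.float64(0.05)]
4 [536.4 120.4] [np.float64(-2.87), np.float64(-2.17), np.float64(0.05)]
```

>>> apply_moves:
  steps:
    - {"hand": 0, "xyz": [-0.5, -0.3, 0], "delta_rot": [0, 0, 0]}
    - {"hand": 0, "xyz": [-1.0, -0.65, 0], "delta_rot": [0, 0, 0]}
    - {"hand": 0, "xyz": [-1.5, -1.0, 0], "delta_rot": [0, 0, 0]}
    - {"hand": 0, "xyz": [-1.95, -1.4, 0], "delta_rot": [0, 0, 0]}
    - {"hand": 0, "xyz": [-2.4, -1.8, 0], "delta_rot": [0, 0, 0]}
    - {"hand": 0, "xyz": [-2.9, -2.2, 0], "delta_rot": [0, 0, 0]}
    - {"hand": 0, "xyz": [-2.9, -2.2, 0], "delta_rot": [0, 0, 0]}
    - {"hand": 0, "xyz": [-2.9, -2.2, 0], "delta_rot": [0, 0, 0]}

```text
clock: 7.43
position: [535.7, 119.9, 113.8]
ee_rot: [0.595, 0.803, -0.001, 0.0]
contact_force: [1.4, 1.0, 5.2]
gripper_width: 0.2
```

```bash
python3 k.py 3 113.5
```

```text
7.43 [535.7 119.9 113.8] [1.4 1.  5.2]
4 [536.4 120.4] [np.float64(0.03), np.float64(0.08), np.float64(0.03)]
3.67 [531.2 109.7] [np.float64(-0.85), np.float64(-0.73), np.float64(0.03)]
3.33 [525.4  99.1] [np.float64(-1.68), np.float64(-1.59), np.float64(0.03)]
3 [519.1  88.9] [np.float64(-2.48), np.float64(-2.49), np.float64(0.03)]
```

>>> apply_moves:
  steps:
    - {"hand": 0, "xyz": [-0.4, -0.35, 0], "delta_rot": [0, 0, 0]}
    - {"hand": 0, "xyz": [-0.85, -0.75, 0], "delta_rot": [0, 0, 0]}
    - {"hand": 0, "xyz": [-1.3, -1.15, 0], "delta_rot": [0, 0, 0]}
    - {"hand": 0, "xyz": [-1.7, -1.6, 0], "delta_rot": [0, 0, 0]}
    - {"hand": 0, "xyz": [-2.1, -2.0, 0], "delta_rot": [0, 0, 0]}
    - {"hand": 0, "xyz": [-2.5, -2.5, 0], "delta_rot": [0, 0, 0]}
    - {"hand": 0, "xyz": [-2.5, -2.5, 0], "delta_rot": [0, 0, 0]}
    - {"hand": 0, "xyz": [-2.5, -2.5, 0], "delta_rot": [0, 0, 0]}

```text
clock: 8.1
position: [518.6, 88.5, 113.6]
ee_rot: [0.595, 0.803, -0.001, -0.0]
contact_force: [1.9, -0.3, 5.4]
gripper_width: -0.1
```

```bash
python3 h.py b3; python3 k.py 2 113.5
```

```text
8.15 [518.6  88.5 113.6] [1.9 0.4 5.6]
3 [519.1  88.9] [np.float64(0.02), np.float64(0.06), np.float64(0.01)]
2.67 [512.4  79. ] [np.float64(-0.73), np.float64(-0.87), np.float64(0.01)]
2.33 [505.1  69.4] [np.float64(-1.44), np.float64(-1.84), np.float64(0.01)]
2 [497.5  60.2] [np.float64(-2.1), np.float64(-2.85), np.float64(0.01)]
```

View pics/b3.png

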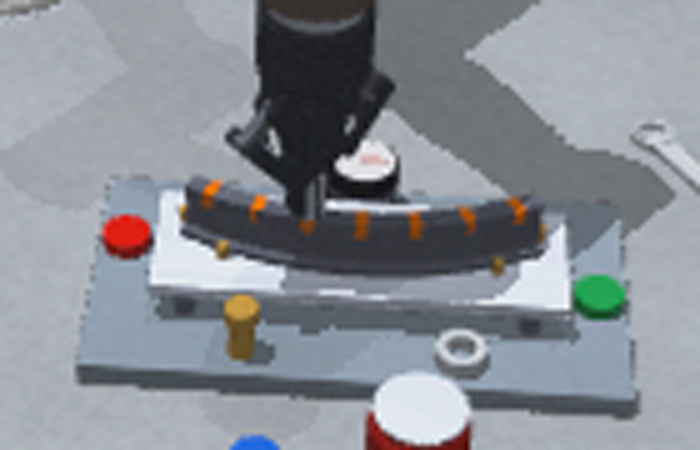

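The fingertips are on band 3 at about (307,215), with the nest sunk a little. I'll carry on.

>>> apply_moves:
  steps:
    - {"hand": 0, "xyz": [-0.35, -0.4, 0], "delta_rot": [0, 0, 0]}
    - {"hand": 0, "xyz": [-0.7, -0.85, 0], "delta_rot": [0, 0, 0]}
    - {"hand": 0, "xyz": [-1.1, -1.35, 0], "delta_rot": [0, 0, 0]}
    - {"hand": 0, "xyz": [-1.45, -1.85, 0], "delta_rot": [0, 0, 0]}
    - {"hand": 0, "xyz": [-1.8, -2.35, 0], "delta_rot": [0, 0, 0]}
    - {"hand": 0, "xyz": [-2.1, -2.85, 0], "delta_rot": [0, 0, 0]}
    - {"hand": 0, "xyz": [-2.1, -2.85, 0], "delta_rot": [0, 0, 0]}
    - {"hand": 0, "xyz": [-2.1, -2.85, 0], "delta_rot": [0, 0, 0]}

```text
clock: 8.82
position: [497.1, 60.1, 113.6]
ee_rot: [0.595, 0.803, -0.001, -0.0]
contact_force: [0.7, -0.9, 5.6]
gripper_width: -0.4
```

```bash
python3 k.py 1 113.5
```

```text
8.82 [497.1  60.1 113.6] [ 0.7 -0.9  5.6]
2 [497.5  60.2] [np.float64(-0.0), np.float64(0.04), np.float64(0.01)]
1.67 [489.4  51.4] [np.float64(-0.61), np.float64(-0.99), np.float64(0.01)]
1.33 [480.8  42.9] [np.float64(-1.17), np.float64(-2.05), np.float64(0.01)]
1 [471.9  34.9] [np.float64(-1.68), np.float64(-3.14), np.float64(0.01)]
```

>>> apply_moves:
  steps:
    - {"hand": 0, "xyz": [-0.3, -0.5, 0], "delta_rot": [0, 0, 0]}
    - {"hand": 0, "xyz": [-0.6, -1.0, 0], "delta_rot": [0, 0, 0]}
    - {"hand": 0, "xyz": [-0.9, -1.5, 0], "delta_rot": [0, 0, 0]}
    - {"hand": 0, "xyz": [-1.2, -2.05, 0], "delta_rot": [0, 0, 0]}
    - {"hand": 0, "xyz": [-1.45, -2.6, 0], "delta_rot": [0, 0, 0]}
    - {"hand": 0, "xyz": [-1.7, -3.1, 0], "delta_rot": [0, 0, 0]}
    - {"hand": 0, "xyz": [-1.7, -3.1, 0], "delta_rot": [0, 0, 0]}
    - {"hand": 0, "xyz": [-1.7, -3.1, 0], "delta_rot": [0, 0, 0]}
    - {"hand": 0, "xyz": [-1.7, -3.1, 0], "delta_rot": [0, 0, 0]}
    - {"hand": 0, "xyz": [-1.7, -3.1, 0], "delta_rot": [0, 0, 0]}

```text
clock: 9.65
position: [472.2, 35.0, 113.4]
ee_rot: [0.595, 0.803, -0.002, -0.001]
contact_force: [1.6, -0.7, 4.3]
gripper_width: 0.2
```

```bash
python3 h.py b1; python3 k.py 1 113.5
```

```text
9.7 [472.2  35.  113.3] [ 1.2 -0.6  5.4]
2 [497.5  60.2] [np.float64(1.67), np.float64(3.15), np.float64(-0.02)]
1.67 [489.4  51.4] [np.float64(1.06), np.float64(2.11), np.float64(-0.02)]
1.33 [480.8  42.9] [np.float64(0.51), np.float64(1.05), np.float64(-0.02)]
1 [471.9  34.9] [np.float64(-0.0), np.float64(-0.03), np.float64(-0.02)]
```

View pics/b1.png

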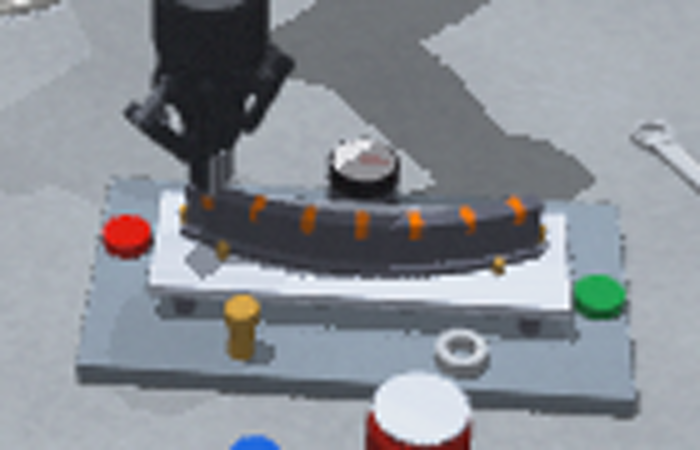

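```bash
python3 -c "
from bench import workorder,telemetry
print(workorder.job_done());s=telemetry.read_state();print(s['clock'],s['position'],s['contact_force'])"
```

```text
the job is handed in; nothing more can be done
None
the job is handed in; nothing more can be done
```

I ran the shut fingertips along the rail from band 7, beside the green puck, to band 1, beside the red puck. They stayed down the whole way, stopped at each band, and were still pressing on band 1 when I handed the job in. No verdict was reported.

- **Position:** the last reading put the tool at x 472.2, y 35.0 mm, within 0.5 mm of the band 1 point I had measured. At every band the reading was within about 2 mm of the measured point.
- **Push:** the force was about 4.3 to 6.2 N upward at each band. The tip height puts the nest about 4 to 6 mm down, well clear of the 14 mm stop. I worked the sinking out from tip height and force; I did not measure it directly.
- **Pictures:** the final picture shows the fingertips on band 1, the rail still between its pins, and the pucks, gauge pin and ring where they were. I did not look again at the tray or screwdriver, which the arm only passed over at about 250 mm tool height.
- **Time:** the clock stood at about 9.7 s of the 40 s allowed.
- **Disagreements:** the two cameras placed the rail about 1 mm apart. On the way down, the tool stopped about 3 mm higher than commanded, which I corrected before touching the rail. A state read after hand-in was refused, so I have no reading from the final hold.

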